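# Hold the sprung lid of the curing box ajar at its pointer

## Robot

A 6-joint arm with a two-finger parallel gripper is mounted at the origin on the work surface. World frame = base frame: x ahead of the robot, y to its left, z up, the work surface at z = 0. Lengths are in mm, angles in rad, forces in N, time in s.
With the tool pointing down it reaches from about 375 to 925 mm from the base axis. Payload 5.7 kg.
Tool frame: the origin (TCP) lies midway between the tips of the shut fingers; the grasp point (between the pads) lies behind it (robot.grasp_offset is the y of the grasp point in the tool frame, in mm); y points along the fingers, x is the direction in which the jaws open and shut, and the axes are right-handed (so a half turn about y gives the same grasp; the last joint's range is limited). The gripper opens to 88 mm and grips with 3 to 60 N. Pads are 20 mm wide; open, the fingers measure 115 mm over their backs; the gripper's body (75 mm by 178 mm) begins 61 mm behind the grasp point.
Start: joints at [1.195, 0.359, 1.51, -0, 1.272, -0.115], TCP at [154.706, 579.679, 222.623] pointing down, gripper open.
Joint ranges: [-2.97, 2.97], [-1.01, 2.36], [0.21, 2.38], [-0.96, 4.11], [0.2, 2.71], [-2.98, 2.98]. Speed limits (rad/s): [2.39, 2.39, 3.14, 3.14, 3.14, 3.14].

## Interface

Orientations are given as a 3x3 rotation matrix whose columns are the frame's x, y, z axes.
In Python, from rig import robot gives the robot as it stands.
- The arm moves only by the tool play_rows, never from a script. Its arguments are lists of equal length, an entry for each row: "jaw": the closure in counts, from 0 (fully open) to 255 (shut); "delta_pos": the shift along the tool's x, y, z in mm, a list of three; "turn": the turn about the tool's y in degrees. In form: {"jaw": [jaw, ...], "delta_pos": [[tx, ty, tz], ...], "turn": [turn, ...]}. A call has 1 to 20 rows; each row is the pose to reach, as a shift and turn from the pose commanded when the call began, along the tool's axes at that moment; what a row does not reach only later rows make up. A row lasts 1/12 s, in which the tool goes at most 41.7 mm and 7.16 degrees, less where a joint would pass 70% of its speed; a pose out of reach is approached as far as the arm can. A call with a gripper value outside its range is refused whole. The fingers move at their own pace and stop on an object; "newtons" is the grip in N (left out, the last holds). Time passes only in rows, so rows that repeat a pose let the fingers close. It gives the time, the measured TCP pose, the force and the opening at its end, in the units of the state.
- robot.read_state(): the state, without advancing time (a new reading comes with each control period).
- robot.capture(name): name is "scene" or "top" or "wrist"; returns (picture, depth): 384x512x3 uint8, red, green, blue; 384x512 float32, mm along the optical axis (not along the pixel's ray), 0 where there is no reading.
- robot.camera_info(name): a dict with "fx", "fy", "cx", "cy" (pixels), "distortion" ([k1, k2, p1, p2, k3] as OpenCV has them; the pictures are not rectified), "world_from_camera" (4x4, takes a point from camera to world coordinates); the wrist camera has in their place "mount" (4x4, takes a point from camera to tool coordinates, whose origin is the TCP and whose axes are the tool frame's). Camera axes: x right, y down, z forward; pixel columns grow to the right and rows downward; lengths in mm; the calibration is good to about 2 mm. A picture is of the moment at which its call begins: read the wrist's pose just before it. camera_info takes no time and is no camera call.
- robot.close_job(): hands the job in, once; it reports no verdict.
The state is a dict: "time_s": time; "q": joint angles; "dq": joint speeds; "tau": joint torques, N m; "ee_pos": TCP position; "eef_rot": TCP orientation; "contact_force": force on the tool from outside, world axes, zero at the start; "torque": the same for the moment, N m; "width": finger opening in mm.
Only numpy, scipy, OpenCV 4.12 (cv2) and the standard library are available. Lean on these libraries where they do the work, as an engineer would, in place of code of your own. Each camera call takes 0.05 s, during which the arm holds its last target. There are 200 camera calls.

## Task

Air the green glue-curing box: draw its slide bolt outwards by the orange knob until you feel it come up against its end stop, and only then lift the sprung lid by its steel bar. Raise it until the lid is at the same angle as the black pointer at its side (the yellow stud on the lid's edge next to the pointer's red ball), and finish while still holding the lid steady there by the bar. Do not move the pointer, and leave the bottle, brush pot and tin where they stand.

Things in the scene. Friction and masses are not known exactly. Their poses are not given: they have to be found in the camera images.
- curing_box: Green box fixed to the bench, 240 (x) by 280 mm (y), walls 120 mm high, 12 mm lid on top. Place and yaw vary. Origin: centre of its underside; x points from its front (robot side) to the hinge side, y left, z up. Lid hinge along its far top edge. Bolt guide sticks out on its right (to y = -240 mm), pointer on its left (to y = +180 mm).
- hinge_mid (a point): Middle of the lid's hinge line, at (120, 0, 120) mm in the box's frame; the hinge axis is the box's y axis; the pointer turns about the same axis.
- lid (a joint): Lid angle, rad: 0 shut (level), grows as the front edge rises, at most 1.2. A spring shuts it: 0.7 Nm when shut, plus 0.9 Nm per rad; with its weight (0.35 to 0.7 kg) the bar takes about 5 to 10 N to hold. It never stays up by itself. The bolt blocks it physically until drawn about 27 mm.
- bar (a point): Steel bar handle on the lid: round, 14 mm thick, 110 mm long along the hinge direction (y), on posts at y = +-50 mm, 30 mm or more clear of the lid. Origin: middle of the bar. Seen from the hinge in the box's frame, with the lid at angle a, it is at x = -200 cos a + 50 sin a, z = 200 sin a + 50 cos a mm (170 mm above the bench when shut). It can turn between the pads.
- lid_stud (a point): Tip of the yellow stud, 14 mm in diameter, on the lid's left edge, 220 mm from the hinge, 6 mm above the lid's underside, at y = +150 mm in the box's frame.
- pointer (a joint): Angle of the pointer, rad, on the same scale as the lid (0 level): the angle at which the lid has to be held; set anywhere from 0.3 to 0.7. It stays where it is by friction.
- pointer_ball (a point): Centre of the red ball, 20 mm in diameter, at the tip of the black pointer, 220 mm from the hinge, at y = +168 mm in the box's frame. The pointer is a 10 mm high black arm beside the lid, turning about the lid's hinge axis in front of a white dial.
- bolt (a joint): Travel of the slide bolt, m, outwards (to the box's -y): 0 fully in (knob at y = -180 mm in the box's frame), 0.035 against its end stop. It starts between 0 and 0.012. It slides with about 2.5 N of friction and has no spring.
- bolt_knob (a point): Grip point on the axis of the bolt's orange upright knob, 176 mm above the bench, x = -60 mm in the box's frame; moves with the bolt. Knob 16 mm in diameter, from 150 to 196 mm above the bench, on a steel collar 24 mm wide. Guide and end stop are not higher than 150 mm; the shut lid's top is at 132 mm, the bar's top at 177 mm.
- glue_bottle: White bottle with red cap, 60 mm in diameter, 150 mm high, loose bystander. Origin: centre of its underside.
- brush_pot: Blue pot 76 mm in diameter, 90 mm high, with brushes up to about 195 mm, loose bystander. Origin: centre of its underside.
- paint_tin: Yellow tin, 70 mm in diameter, 75 mm high, loose bystander. Origin: centre of its underside.

How it is judged:
By the outcome, as a careful person would: the job done as asked, in the order asked, and still so for the second after the job is handed in, while the arm keeps its last pose, push and grip.
It also fails if it takes over 42 s, if anything falls off the work surface, if the arm or the gripper's body presses on something with over 40 N, if the wrist force passes 120 N, or if a joint passes its speed limit or range.

## Working session

There is one attempt and no reset: what is moved stays moved. The work goes in short steps, Python scripts to look and compute and a tool call to move; the robot and the scene stay as the last step left them, time stands still between calls to the robot, and variables do not carry over. Pictures are saved under pics/ and viewed, about 8 in all and at most 12, crops included, and the job is handed in when it is done.

Besides the shell and the picture viewer there is one more tool, called after "Emit:" by a JSON object that holds its "fn" and its "kwargs". play_rows: Moves the arm, as the interface text tells. Its arguments: {"type":"object","properties":{"jaw":{"type":"array"},"delta_pos":{"type":"array"},"turn":{"type":"array"},"newtons":{"type":"number"}},"required":["jaw","delta_pos","turn"]}

```bash
mkdir -p pics; ls
python3 - <<'E'
from rig import robot
import cv2,numpy as np
s=robot.read_state();print(s, robot.grasp_offset)
ims=[]
for n in("scene","top"):
    im,d=robot.capture(n);np.savez(f"{n}.npz",im=im,d=d);ims.append(im)
    cv2.imwrite(f"pics/{n}0.png",im[:,:,::-1])
    i=robot.camera_info(n);print(n,{k:np.round(v,3).tolist() for k,v in i.items()},(d>0).mean())
print(robot.camera_info("wrist"))
E
```

```text
pics
{'time_s': 0.0, 'q': array([ 1.19487494e+00,  3.59514550e-01,  1.51139686e+00, -1.97058352e-05,
        1.27247968e+00, -1.15119146e-01]), 'dq': array([-9.36428212e-04, -9.73388371e-05,  6.72586020e-04,  9.17496565e-04,
        6.70308393e-04, -1.40265962e-03]), 'tau': array([ 1.59266179e-03, -5.15380132e+01, -2.70737153e+01,  6.76983967e-02,
        3.49226582e-02, -9.03160026e-05]), 'ee_pos': array([154.49261504, 579.07915416, 221.81743416]), 'eef_rot': array([[ 2.57849559e-01, -6.42739657e-04, -9.66184864e-01],
       [ 9.66183422e-01, -1.67976716e-03,  2.57850292e-01],
       [-1.78869621e-03, -9.99998383e-01,  1.87877180e-04]]), 'contact_force': array([ 1.08242113, -0.11981334, -0.36432523]), 'torque': array([-0.01778924, -0.00063279, -0.00572782]), 'width': 87.68114460131119} -18.700000000000003
scene {'fx': 347.456, 'fy': 347.456, 'cx': 254.185, 'cy': 191.088, 'distortion': [0.004, 0.0, 0.0, 0.0, 0.0], 'world_from_camera': [[-0.737, 0.554, -0.387, 996.167], [0.676, 0.597, -0.432, 440.164], [-0.008, -0.58, -0.814, 973.043], [0.0, 0.0, 0.0, 1.0]]} 0.9961751302083334
top {'fx': 418.85, 'fy': 418.85, 'cx': 258.624, 'cy': 193.284, 'distortion': [-0.098, 0.0, 0.0, 0.0, 0.0], 'world_from_camera': [[0.013, -0.982, 0.19, 342.149], [-1.0, -0.018, -0.025, -4.628], [0.028, -0.19, -0.981, 1381.792], [0.0, 0.0, 0.0, 1.0]]} 0.9960988362630209
{'fx': 341.111294874982, 'fy': 341.111294874982, 'cx': 256.0901680092464, 'cy': 191.62736054998297, 'distortion': array([-0.04574614,  0.        ,  0.        ,  0.        ,  0.        ]), 'mount': array([[ 9.99999707e-01, -1.66671598e-04,  7.47764806e-04,
        -2.60104747e-02],
       [-7.65130182e-04, -2.66739552e-01,  9.63768347e-01,
        -1.62062245e+02],
       [ 3.88256390e-05, -9.63768636e-01, -2.66739602e-01,
         7.28597476e+01],
       [ 0.00000000e+00,  0.00000000e+00,  0.00000000e+00,
         1.00000000e+00]])}
```

View pics/scene0.png

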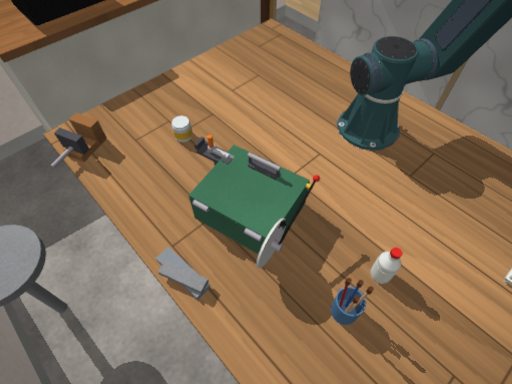

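View pics/top0.png

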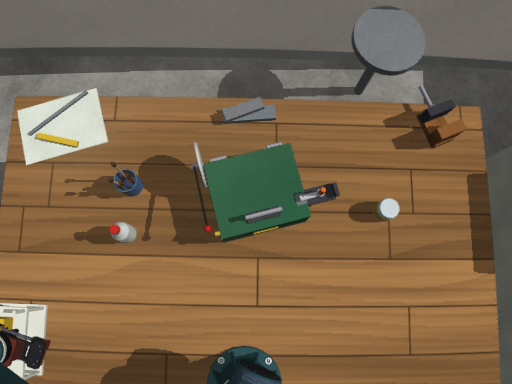

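The scene view shows the box from its hinge side (orange knob near (210,141), red ball (316,178), stud (308,186)). The top view shows the lid centred at about (258,192), knob (323,189), bar (264,214), ball (208,229) and stud (218,234).

```bash
cat > h.py <<'E'
import numpy as np,cv2
from rig import robot
def ray(n,uv,i=None,T=None):
    i=i or robot.camera_info(n); T=i["world_from_camera"] if T is None else T
    K=np.array([[i["fx"],0,i["cx"]],[0,i["fy"],i["cy"]],[0,0,1.]])
    p=cv2.undistortPoints(np.float64(uv).reshape(-1,1,2),K,np.array(i["distortion"])).reshape(-1,2)
    d=np.c_[p,np.ones(len(p))]@T[:3,:3].T
    return T[:3,3],d
def plane(n,uv,z,**k):
    o,d=ray(n,uv,**k); return o+d*((z-o[2])/d[:,2])[:,None]
def tri(rays):
    A=0;b=0
    for o,d in rays:
        d=d/np.linalg.norm(d);P=np.eye(3)-np.outer(d,d);A=A+P;b=b+P@o
    x=np.linalg.solve(A,b);return x,[np.linalg.norm(np.cross(x-o,d/np.linalg.norm(d))) for o,d in rays]
def wristT(s):
    T=np.eye(4);T[:3,:3]=s["eef_rot"];T[:3,3]=s["ee_pos"];return T@robot.camera_info("wrist")["mount"]
def mask(im,lo,hi,roi=None):
    m=cv2.inRange(cv2.cvtColor(im,cv2.COLOR_RGB2HSV),np.array(lo),np.array(hi))
    if roi: z=np.zeros_like(m);u0,v0,u1,v1=roi;z[v0:v1,u0:u1]=255;m&=z
    return m
def cen(m):
    v,u=np.nonzero(m);return np.array([u.mean(),v.mean()]),len(u)
E
python3 - <<'E'
from h import *
S=np.load("scene.npz")["im"];T=np.load("top.npz")["im"]
c={}
for nm,lo,hi,rs,rt in [("ball",(0,150,80),(6,255,255),(306,170,326,190),(198,219,218,238)),
  ("stud",(20,150,100),(32,255,255),(298,178,316,196),(212,228,224,240)),
  ("knob",(7,150,100),(20,255,255),(200,130,220,150),(312,178,334,202))]:
    r=[]
    for n,im,roi in(("scene",S,rs),("top",T,rt)):
        try: uv,k=cen(mask(im,lo,hi,roi))
        except Exception as e: print(nm,n,e);continue
        o,d=ray(n,uv);r.append((o,d[0]));print(nm,n,uv,k)
    if len(r)==2:print(nm,tri(r))
m=mask(T,(60,80,20),(90,255,255),(190,130,320,250))
m=cv2.morphologyEx(m,cv2.MORPH_CLOSE,np.ones((15,15)))
d=np.load("top.npz")["d"]
v,u=np.nonzero(m);o,dr=ray("top",np.c_[u,v].astype(float));P=o+dr*d[v,u][:,None]
# camera z depth: dr has z=1 in cam
q=P[(abs(P[:,2]-132)<6)];print("lid z",np.median(q[:,2]),len(q))
xy=plane("top",np.c_[u,v].astype(float)[abs(P[:,2]-132)<6],132)[:,:2].astype(np.float32)
R=cv2.minAreaRect(xy);print(R,cv2.boxPoints(R))
# bar: high points
ii=(P[:,2]>160)&(P[:,2]<185);print("bar",P[ii].mean(0),ii.sum(),cv2.minAreaRect(P[ii][:,:2].astype(np.float32)))
E
```

```text
ball scene [315.72727273 177.51515152] 33
ball top [207.         228.33333333] 42
ball (array([468.10072623, 110.90656073, 196.20361541]), [np.float64(0.4043378454130107), np.float64(0.4043378454130616)])
stud scene [307.85 185.45] 20
stud top [216.8  233.08] 25
stud (array([461.95186349,  87.05814888, 128.90322286]), [np.float64(0.32960255254050386), np.float64(0.32960255254034343)])
knob scene [209.90322581 139.96774194] 62
knob top [323.         189.29166667] 24
knob (array([ 589.11715103, -222.72655541,  179.65923365]), [np.float64(2.5444659770188234), np.float64(2.5444659770186275)])
lid z 131.13309274519975 6486
((595.4327392578125, -28.429153442382812), (239.65646362304688, 277.4317932128906), 15.377366065979004) [[ 443.11032   73.54527]
 [ 516.67834 -193.95454]
 [ 747.7551  -130.40358]
 [ 674.18713  137.09624]]
bar [518.63672137 -49.38110078 174.44442598] 179 ((518.9909057617188, -48.82884979248047), (13.7568998336792, 109.3899154663086), 15.097311973571777)
```

Everything fits: box centre (595.4, -28.4), yaw 15.3°, bar and ball at the expected offsets (radius 219.5 mm, y = 168 mm). The knob is at about (587, -224). I'll move above the knob with the jaws along the bolt.

Emit:
{"fn": "play_rows", "kwargs": {"jaw": [0,0,0,0,0,0,0,0,0,0,0,0,0,0,0,0,0,0,0,0], "delta_pos": [[-665,-18,-625],[-665,-18,-625],[-665,-18,-625],[-665,-18,-625],[-665,-18,-625],[-665,-18,-625],[-665,-18,-625],[-665,-18,-625],[-665,-18,-625],[-665,-18,-625],[-665,-18,-625],[-665,-18,-625],[-665,-18,-625],[-665,-18,-625],[-665,-18,-625],[-665,-18,-625],[-665,-18,-625],[-665,-18,-625],[-665,-18,-625],[-665,-18,-625]], "turn": [-30.3,-30.3,-30.3,-30.3,-30.3,-30.3,-30.3,-30.3,-30.3,-30.3,-30.3,-30.3,-30.3,-30.3,-30.3,-30.3,-30.3,-30.3,-30.3,-30.3]}}

```text
time_s: 1.77
ee_pos: [546.9, -150.9, 238.6]
eef_rot: [[-0.264, -0.001, -0.964], [0.964, 0.0, -0.264], [0.001, -1.0, 0.001]]
contact_force: [0.6, 0.5, -0.7]
width: 87.7
```

```bash
cat > w.py <<'E'
from h import *
import sys
s=robot.read_state();im,d=robot.capture("wrist");T=wristT(s);np.savez("wrist.npz",im=im,d=d,T=T)
print(s["time_s"],s["ee_pos"],s["contact_force"],np.abs(s["dq"]).max())
if len(sys.argv)>1: cv2.imwrite(f"pics/{sys.argv[1]}.png",im[:,:,::-1])
C=np.array([595.4,-28.4]);X=np.array([.9645,.264]);Y=np.array([-.264,.9645])
m=mask(im,(7,150,90),(19,255,255));n,l,st,ce=cv2.connectedComponentsWithStats(m)
i=robot.camera_info("wrist")
for k in range(1,n):
    if st[k,4]<40: continue
    v,u=np.nonzero(l==k);o,dr=ray("wrist",np.c_[u,v].astype(float),i=i,T=T);P=o+dr*d[v,u][:,None]
    t=P[P[:,2]>P[:,2].max()-3]
    w=t[:,:2].mean(0);print(st[k],ce[k],"zmax",P[:,2].max(),"top centre",w,"box",(w-C)@X,(w-C)@Y, np.ptp((t[:,:2]-C)@X),np.ptp((t[:,:2]-C)@Y))
E
python3 w.py w1
```

```text
1.7667 [ 546.91071336 -150.85252542  238.61470501] [ 0.61934714  0.46996746 -0.67361601] 0.7286009719934992
[111 220  40  39 568] [131.39612676 239.74119718] zmax 400.72192887897495 top centre [ 476.75920584 -170.31329956] box -151.89415705549453 -105.55420777117808 0.0 0.0
```

View pics/w1.png

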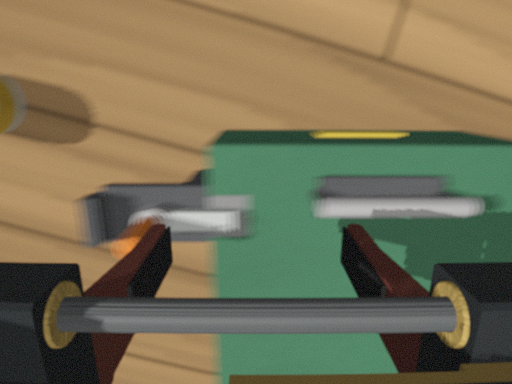

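The frame is motion-blurred: the knob is near (132,239), just left of the left finger, and the bar is at about (400,207). I'll step on towards the knob and settle.

Emit:
{"fn": "play_rows", "kwargs": {"jaw": [0,0,0,0,0,0], "delta_pos": [[-30,0,-8],[-60,0,-15],[-60,0,-15],[-60,0,-15],[-60,0,-15],[-60,0,-15]], "turn": [0,0,0,0,0,0]}}

```text
time_s: 2.32
ee_pos: [576.1, -201.4, 238.7]
eef_rot: [[-0.265, -0.001, -0.964], [0.964, 0.001, -0.265], [0.001, -1.0, 0.001]]
contact_force: [-0.5, 0.8, 0.2]
width: 87.9
```

```bash
python3 w.py w2
```

```text
2.3167 [ 576.14067516 -201.38179551  238.70119638] [-0.54250701  0.82318657  0.16040659] 0.007705798977968982
[211 197  26  40 752] [224.26728723 217.28324468] zmax 400.8356311939901 top centre [ 506.09227192 -221.00245486] box -136.98435181482898 -162.1878275036619 0.0 0.0
```

View pics/w2.png

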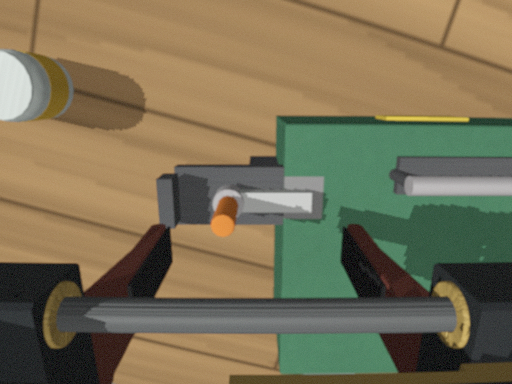

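The image is sharp: the knob's top disc is at about (223,223), the bolt shaft runs right to (312,203), and the bar's end is at (405,186).

Run:
```python
from h import *
Z=np.load("wrist.npz");im,d,T=Z["im"],Z["d"],Z["T"];i=robot.camera_info("wrist")
C=np.array([595.4,-28.4]);X=np.array([.9645,.264]);Y=np.array([-.264,.9645])
s=robot.read_state()
for uv,z in(((223,223),196),((229,198),155),((405,186),170)):
    p=plane("wrist",[uv],z,i=i,T=T)[0];print(uv,p,"box",(p[:2]-C)@X,(p[:2]-C)@Y,"depth",d[uv[1],uv[0]],"tool",s["eef_rot"].T@(p-s["ee_pos"]))
```

```text
(223, 223) [ 586.20349197 -220.43729534  196.        ] box -59.56787796829237 -182.79209322974694 depth 217.95297 tool [-21.05853162  42.89296208  -4.51635423]
(229, 198) [ 581.60642926 -220.77962364  155.        ] box -64.09211962156323 -181.90864432331358 depth 251.95277 tool [-2.01979099e+01  8.38966876e+01 -2.14688923e-02]
(405, 186) [ 535.61583489 -103.3442042   170.        ] box -77.44709715550226 -56.500665359946176 depth 243.37224 tool [105.24795454  69.00042572  13.11812727]
```

Emit:
{"fn": "play_rows", "kwargs": {"jaw": [0,0,0,0,0,0,0,0,0,0,120,200,255,255,255,255,255,255,255,255], "delta_pos": [[-21,0,-4],[-21,0,-4],[-21,0,-4],[-21,20,-4],[-21,40,-4],[-21,60,-4],[-21,80,-4],[-21,80,-4],[-21,80,-4],[-21,80,-4],[-21,80,-4],[-21,80,-4],[-21,80,-4],[-21,80,-4],[-21,80,-4],[-21,80,-4],[-21,80,-4],[-21,80,-4],[-21,80,-4],[-21,80,-4]], "turn": [0,0,0,0,0,0,0,0,0,0,0,0,0,0,0,0,0,0,0,0], "newtons": 25}}

```text
time_s: 4.03
ee_pos: [586.4, -221.9, 158.9]
eef_rot: [[-0.265, -0.0, -0.964], [0.964, -0.0, -0.265], [0.0, -1.0, 0.0]]
contact_force: [-0.3, -0.2, -0.4]
width: 24.5
```

Emit:
{"fn": "play_rows", "kwargs": {"jaw": [255,255,255,255], "delta_pos": [[0,0,0],[0,0,0],[0,0,0],[0,0,0]], "turn": [0,0,0,0]}}

```text
time_s: 4.37
ee_pos: [586.4, -221.7, 158.9]
eef_rot: [[-0.265, -0.0, -0.964], [0.964, 0.0, -0.265], [0.0, -1.0, 0.0]]
contact_force: [-0.4, 0.5, -0.3]
width: 15.8
```

Emit:
{"fn": "play_rows", "kwargs": {"jaw": [255,255,255,255,255,255,255,255,255,255], "delta_pos": [[-4,0,0],[-8,0,0],[-12,0,0],[-16,0,0],[-20,0,0],[-23,0,0],[-25,0,0],[-26,0,0],[-27,0,0],[-27,0,0]], "turn": [0,0,0,0,0,0,0,0,0,0]}}

```text
time_s: 5.2
ee_pos: [593.7, -248.2, 159.0]
eef_rot: [[-0.265, 0.0, -0.964], [0.964, -0.0, -0.265], [-0.0, -1.0, 0.0]]
contact_force: [-0.3, 1.7, 0.9]
width: 15.7
```

Emit:
{"fn": "play_rows", "kwargs": {"jaw": [255,255,255,255], "delta_pos": [[-1,0,0],[-2,0,0],[-3,0,0],[-3,0,0]], "turn": [0,0,0,0]}}

```text
time_s: 5.53
ee_pos: [594.3, -250.7, 158.9]
eef_rot: [[-0.265, -0.0, -0.964], [0.964, 0.0, -0.265], [0.0, -1.0, 0.0]]
contact_force: [-0.9, 2.7, 0.6]
width: 15.9
```

Emit:
{"fn": "play_rows", "kwargs": {"jaw": [255,255,255,255], "delta_pos": [[-1,0,0],[-2,0,0],[-3,0,0],[-3,0,0]], "turn": [0,0,0,0]}}

```text
time_s: 5.87
ee_pos: [594.3, -250.9, 158.9]
eef_rot: [[-0.265, -0.002, -0.964], [0.964, 0.005, -0.265], [0.005, -1.0, 0.001]]
contact_force: [-2.0, 10.4, 4.4]
width: 15.7
```

Emit:
{"fn": "play_rows", "kwargs": {"jaw": [255,255,255], "delta_pos": [[-1,0,0],[-2,0,0],[-2,0,0]], "turn": [0,0,0]}}

```text
time_s: 6.12
ee_pos: [594.3, -251.0, 158.9]
eef_rot: [[-0.265, -0.003, -0.964], [0.964, 0.008, -0.265], [0.008, -1.0, 0.001]]
contact_force: [-2.2, 15.5, 7.2]
width: 15.8
```

The end stop is confirmed: no motion while the force rose from 2.7 to 15.5 N, after about 30 mm of travel. I'll relax, release, rise and go over the bar with a 90° turn.

Emit:
{"fn": "play_rows", "kwargs": {"jaw": [255,255,150,60,0,0,0,0,0,0], "delta_pos": [[3,0,0],[4,0,0],[4,0,0],[4,0,0],[4,0,0],[4,0,0],[4,0,0],[4,-30,0],[4,-60,0],[4,-86,0]], "turn": [0,0,0,0,0,0,0,0,0,0]}}

```text
time_s: 6.95
ee_pos: [594.7, -252.2, 246.2]
eef_rot: [[-0.265, -0.0, -0.964], [0.964, -0.0, -0.265], [-0.0, -1.0, 0.0]]
contact_force: [-0.2, -0.2, 0.1]
width: 65.2
```

Emit:
{"fn": "play_rows", "kwargs": {"jaw": [0,0,0,0,0,0,0,0,0,0,0,0,0,0,0,0,0,0], "delta_pos": [[215,0,20],[215,0,20],[215,0,20],[215,0,20],[215,0,20],[215,0,20],[215,0,20],[215,0,20],[215,0,20],[215,0,20],[215,0,20],[215,0,20],[215,0,20],[215,0,20],[215,0,20],[215,0,20],[215,0,20],[215,0,20]], "turn": [90,90,90,90,90,90,90,90,90,90,90,90,90,90,90,90,90,90]}}

```text
time_s: 8.45
ee_pos: [518.5, -49.8, 245.0]
eef_rot: [[0.964, 0.0, -0.266], [0.266, -0.0, 0.964], [0.0, -1.0, -0.0]]
contact_force: [0.3, 0.2, 0.2]
width: 88.4
```

```bash
python3 w.py w3
python3 - <<'E'
from h import *
im,d=robot.capture("scene");cv2.imwrite("pics/s2.png",cv2.resize(im[110:270,170:360,::-1],None,fx=4,fy=4,interpolation=cv2.INTER_CUBIC))
E
```

```text
8.45 [518.47493048 -49.80874744 245.02006384] [0.32547866 0.22495352 0.20774465] 0.005951238309971409
```

View pics/w3.png

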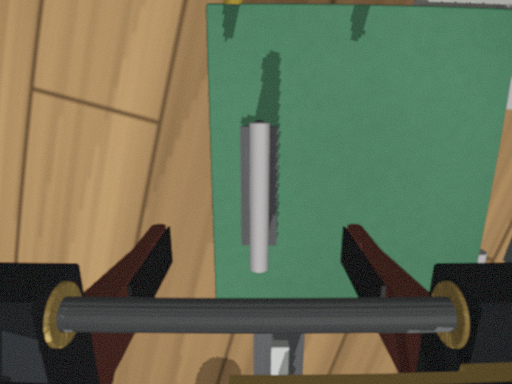

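View pics/s2.png

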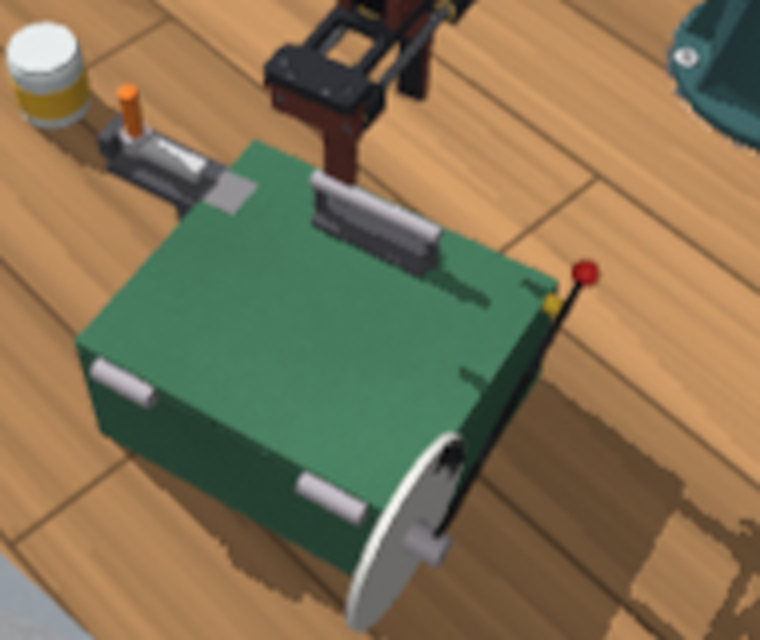

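Six views so far. The wrist view shows the bar upright at u≈260 (v 122–272), between the open fingers and about 2–3 mm to box +x. The scene crop shows the bolt drawn, the lid shut, and the pointer running from the hub at (428,541) to the ball at (585,273). Next I descend and grip the bar.

Emit:
{"fn": "play_rows", "kwargs": {"jaw": [0,0,0,0,0,120,255,255,255,255,255,255,255,255,255,255,255,255,255,255], "delta_pos": [[2,30,0],[2,60,0],[2,85,0],[2,94,0],[2,94,0],[2,94,0],[2,94,0],[2,94,0],[2,94,0],[2,94,0],[2,94,0],[2,94,0],[2,94,0],[2,94,0],[2,94,0],[2,94,0],[2,94,0],[2,94,0],[2,94,0],[2,94,0]], "turn": [0,0,0,0,0,0,0,0,0,0,0,0,0,0,0,0,0,0,0,0], "newtons": 35}}

```text
time_s: 10.22
ee_pos: [520.4, -49.2, 150.9]
eef_rot: [[0.964, -0.0, -0.265], [0.265, -0.0, 0.964], [-0.0, -1.0, -0.0]]
contact_force: [0.8, -0.4, -0.5]
width: 13.1
```

Run:
```python
from h import *
s=robot.read_state();print(s["ee_pos"],s["width"],s["contact_force"])
C=np.array([595.4,-28.4]);X=np.array([.9645,.264])
g=(s["ee_pos"][:2]-C)@X;print("bar box x",g,"z",s["ee_pos"][2]+18.7)
print("ball z candidates; moves (tool x, tool y) from shut grip:")
for a in(.1,.2,.3,.327,.34,.35,.3546,.36):
    print(a,np.round(-200*np.cos(a)+50*np.sin(a)+200,1),np.round(-(200*np.sin(a)+50*np.cos(a)-50),1))
```

```text
[520.38196595 -49.23416839 150.94981668] 13.091307384170236 [ 0.84335493 -0.43704521 -0.50435469]
bar box x -77.85511429436174 z 169.64981667736404
ball z candidates; moves (tool x, tool y) from shut grip:
0.1 6.0 -19.7
0.2 13.9 -38.7
0.3 23.7 -56.9
0.327 26.7 -61.6
0.34 28.1 -63.8
0.35 29.3 -65.5
0.3546 29.8 -66.3
0.36 30.4 -67.2
```

Emit:
{"fn": "play_rows", "kwargs": {"jaw": [255,255,255,255,255,255,255,255,255,255,255,255,255,255,255,255], "delta_pos": [[0,0,0],[1,-5,0],[3,-10,0],[5,-15,0],[6,-20,0],[8,-25,0],[10,-30,0],[12,-34,0],[14,-39,0],[16,-43,0],[18,-47,0],[20,-51,0],[22,-54,0],[24,-57,0],[24,-57,0],[24,-57,0]], "turn": [0,0,0,0,0,0,0,0,0,0,0,0,0,0,0,0]}}

```text
time_s: 11.55
ee_pos: [542.2, -43.2, 208.0]
eef_rot: [[0.964, -0.003, -0.265], [0.265, -0.001, 0.964], [-0.003, -1.0, 0.0]]
contact_force: [-4.5, -4.6, -5.6]
width: 12.7
```

```bash
cat > m.py <<'E'
from h import *
import sys
s=robot.read_state();print(s["ee_pos"],s["width"],s["contact_force"])
C=np.array([595.4,-28.4]);X=np.array([.9645,.264]);Y=np.array([-.264,.9645]);H=C+120*X
g=(s["ee_pos"][:2]-H)@X;z=s["ee_pos"][2]+18.7-120
print("bar angle",np.arctan2(z,-g)-np.arctan2(50,200),"r",np.hypot(g,z))
ims={n:robot.capture(n)[0] for n in("scene","top")}
for nm,lo,hi,rois in [("ball",(0,150,80),(6,255,255),dict(scene=(306,165,330,192),top=(195,215,218,240))),("stud",(20,150,100),(32,255,255),dict(scene=(295,160,320,196),top=(208,215,230,242)))]:
    r=[]
    for n in ims:
        try: uv,k=cen(mask(ims[n],lo,hi,rois[n]))
        except Exception: print(nm,n,"none");continue
        o,d=ray(n,uv);r.append((o,d[0]));print(nm,n,uv.round(2),k,"y-plane:",end=" ")
        y=168 if nm=="ball" else 146
        t=(y-(o[:2]-C)@Y)/(d[0,:2]@Y);p=o+t*d[0];print("hinge xz",((p[:2]-H)@X).round(1),(p[2]-120).round(1))
    if len(r)==2:
        p,e=tri(r);q=np.array([(p[:2]-H)@X,(p[:2]-C)@Y,p[2]-120]);print(nm,"box rel hinge",q.round(1),"r",np.hypot(q[0],q[2]).round(1),"ang",np.arctan2(q[2],-q[0]).round(4),e[0].round(2))
if len(sys.argv)>1:
    a=cv2.resize(ims["scene"][140:260,240:360],(600,600),interpolation=cv2.INTER_CUBIC)
    cv2.imwrite(f"pics/{sys.argv[1]}.png",a[:,:,::-1])
E
python3 m.py l1
```

```text
[542.17011736 -43.17820803 208.04320175] 12.673923214588884 [-4.48216201 -4.58145475 -5.62803106]
bar angle 0.30213304269878005 r 205.18750831317968
ball scene [315.72 177.72] 29 y-plane: hinge xz -207.7 73.3
ball top [206.6  228.43] 35 y-plane: hinge xz -207.3 87.4
ball box rel hinge [-205.8  168.7   75.8] r 219.3 ang 0.353 0.1
stud scene [309.22 175.3 ] 23 y-plane: hinge xz -213.2 63.6
stud top [214.11 227.  ] 19 y-plane: hinge xz -210.3 100.6
stud box rel hinge [-206.7  147.7   71.9] r 218.9 ang 0.3347 0.37
```

View pics/l1.png

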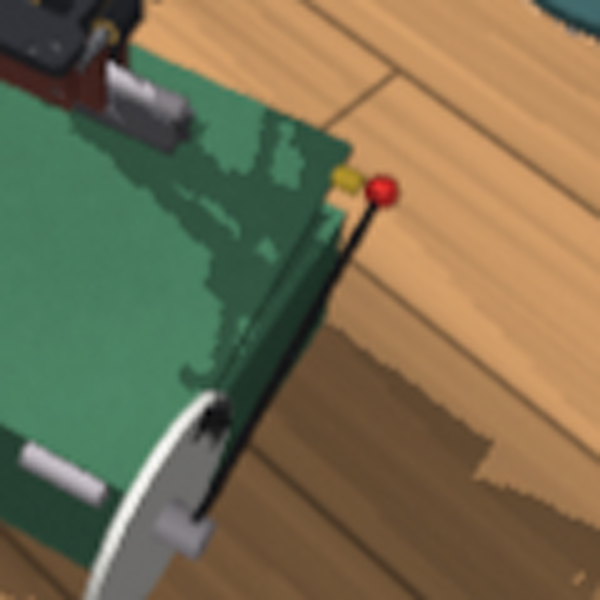

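Seven views. The crop shows the stud (347,180) beside and slightly inside the red ball (382,190), with the pointer arm running down to the hub (195,525). Next I check whether the arm's line passes through the hinge axis, which sets the exact angle.

Run:
```python
from h import *
C=np.array([595.4,-28.4]);X=np.array([.9645,.264]);Y=np.array([-.264,.9645]);H=C+120*X
im,d=robot.capture("scene");i=robot.camera_info("scene");W=np.linalg.inv(i["world_from_camera"])
K=np.array([[i["fx"],0,i["cx"]],[0,i["fy"],i["cy"]],[0,0,1.]])
g=cv2.cvtColor(im,cv2.COLOR_RGB2GRAY).astype(np.float32)
def proj(x,y,z):
    w=np.r_[H+x*X+y*Y,120+z]
    return cv2.projectPoints(w.reshape(1,3),cv2.Rodrigues(W[:3,:3])[0],W[:3,3],K,np.array(i["distortion"]))[0].ravel()
ball=np.array([-205.8,75.8])
for r in(190,170,150,120,90,60,40):
    for off in (0,):
        a=np.arctan2(75.8,205.8);x,z=-r*np.cos(a),r*np.sin(a)
        p=proj(x,168,z);n=proj(x+10*np.sin(a),168,z+10*np.cos(a))-p;s=np.linalg.norm(n)/10;n/=np.linalg.norm(n)
        t=np.linspace(-5,5,41);q=p+t[:,None]*n
        v=cv2.remap(g,q[:,:1].astype(np.float32),q[:,1:].astype(np.float32),cv2.INTER_LINEAR).ravel()
        w=np.clip(np.median(v)-15-v,0,None);print(r,p.round(1),"min at mm",(t[v.argmin()]/s).round(1),"cent mm",((w*t).sum()/max(w.sum(),1)/s).round(1),v[::4].astype(int))
```

```text
190 [310.7 186.4] min at mm -4.3 cent mm -5.4 [136 139 109  66  36  38  76 125 156 165 166]
170 [307.3 192.5] min at mm 4.5 cent mm 2.9 [130 122  95  63  39  26  29  43  57  61  55]
150 [303.9 198.6] min at mm -2.4 cent mm -2.1 [97 82 64 46 29 24 30 35 40 42 43]
120 [298.8 207.9] min at mm -2.5 cent mm -3.0 [83 74 57 36 25 23 29 38 41 42 43]
90 [293.7 217.2] min at mm 2.7 cent mm 0.4 [80 78 71 52 30 22 29 39 42 43 43]
60 [288.4 226.7] min at mm 2.9 cent mm 1.7 [78 71 63 50 33 25 30 39 43 44 47]
40 [284.9 233. ] min at mm 0.0 cent mm 5.0 [88 87 86 74 46 24 30 49 82 95 82]
```

The arm's line passes through the hinge axis, so the ball's angle (≈0.353 rad) is the pointer angle. The lid now reads about 0.30 by both the bar and the stud, so I raise it by ≈0.05.

Emit:
{"fn": "play_rows", "kwargs": {"jaw": [255,255,255,255,255,255,255,255], "delta_pos": [[1,-2,0],[2.5,-4,0],[4,-6.5,0],[5.5,-8.5,0],[5.5,-8.5,0],[5.5,-8.5,0],[5.5,-8.5,0],[5.5,-8.5,0]], "turn": [0,0,0,0,0,0,0,0]}}

```text
time_s: 12.37
ee_pos: [547.0, -41.8, 216.4]
eef_rot: [[0.964, -0.004, -0.265], [0.265, -0.001, 0.964], [-0.004, -1.0, 0.0]]
contact_force: [-6.2, -6.0, -5.3]
width: 13.0
```

```bash
python3 m.py l2; python3 w.py w4
```

```text
[546.96948148 -41.84061367 216.42300849] 13.031615133434132 [-6.17746195 -5.96808195 -5.28305672]
bar angle 0.3495830266352986 r 205.52332270591342
ball scene [315.72 177.72] 29 y-plane: hinge xz -207.7 73.3
ball top [206.69 228.29] 35 y-plane: hinge xz -206.3 82.5
ball box rel hinge [-205.5  168.5   76.1] r 219.2 ang 0.3544 0.11
stud scene [309.09 174.09] 23 y-plane: hinge xz -209.9 72.8
stud top [213.86 225.48] 21 y-plane: hinge xz -205.1 93.9
stud box rel hinge [-203.6  147.3   80.7] r 219.0 ang 0.3774 0.74
12.4667 [546.97905684 -41.86209983 216.45470251] [-5.60128117 -5.57828463 -5.4597786 ] 0.0021632662948648093
```

View pics/l2.png

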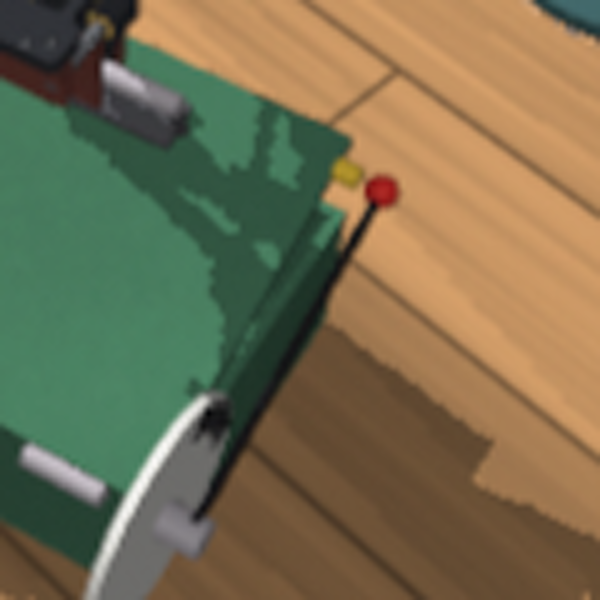

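View pics/w4.png

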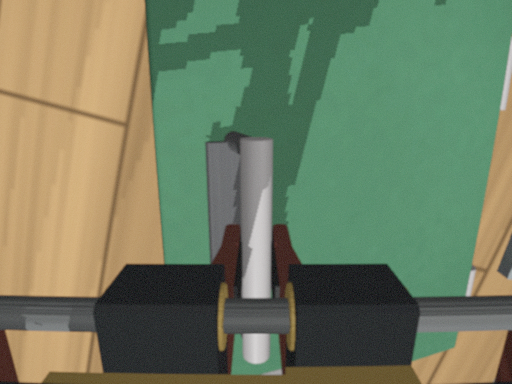

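Nine views. The stud (347,172) now sits just above the ball's centre line (382,190), as it should with its 6 mm offset, and the bar is squarely between the pads in the wrist view. Readings are bar 0.350, stud 0.350 and ball 0.354, so I make a 1 mm trim and settle.

Emit:
{"fn": "play_rows", "kwargs": {"jaw": [255,255,255,255,255,255,255,255], "delta_pos": [[0.5,-1,0],[0.5,-1,0],[0.5,-1,0],[0.5,-1,0],[0.5,-1,0],[0.5,-1,0],[0.5,-1,0],[0.5,-1,0]], "turn": [0,0,0,0,0,0,0,0]}}

```text
time_s: 13.18
ee_pos: [547.5, -41.7, 217.4]
eef_rot: [[0.964, -0.004, -0.265], [0.265, -0.001, 0.964], [-0.004, -1.0, 0.0]]
contact_force: [-4.5, -4.5, -6.0]
width: 13.3
```

```bash
python3 m.py; python3 -c "
from rig import robot
s=robot.read_state();print(s['time_s'],abs(s['dq']).max());print(robot.close_job())"
```

```text
[547.53545099 -41.71334856 217.35142342] 13.342042607308462 [-4.4917889  -4.47712966 -5.96671097]
bar angle 0.35490340093667194 r 205.56624561196938
ball scene [315.83 177.73] 30 y-plane: hinge xz -208.8 72.0
ball top [206.59 228.32] 34 y-plane: hinge xz -206.9 86.8
ball box rel hinge [-205.6  168.8   76.2] r 219.2 ang 0.3547 0.12
stud scene [308.87 174.04] 23 y-plane: hinge xz -208.0 75.1
stud top [213.81 225.29] 21 y-plane: hinge xz -204.5 94.0
stud box rel hinge [-203.   147.1   81.3] r 218.7 ang 0.3808 0.52
13.2833 0.0031793935890203646
the job is handed in; nothing more can be done
None
```

The job is handed in at 13.3 s, with the arm still holding the lid by its bar at the pointer's angle.

- **Bolt:** I drew it out about 30 mm by the knob, until it stopped moving while the force rose from about 3 to 15 N. I took that as the end stop. Only then did I release it and lift the lid.
- **Lid angle:** The last checks gave 0.355 rad from the bar's position and 0.354 rad from the stud, against 0.355 rad for the pointer ball. The arm was at rest with a steady grip.
- **Pointer and other items:** The ball's measured position stayed the same within about 0.5 mm. I never moved near the bottle, brush pot or tin on purpose, but I did not re-measure them at the end.
- **Disagreement:** With the lid shut, the stud's height measured about 3 mm too high. If the ball's height doesn't share that error, the lid could be up to about 0.01 rad lower than the stud reading says.

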